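Fill the empty holders of the tube mixer

TASK

The tube mixer still has empty holders: find them and fit one of the spare tubes from the white stand into each, lying fully home between its spring cup and the blue stop, with the orange cap at the stop like the tubes already in it. Each tube has to go in like a battery: plain end under the cup's roof, push the spring back, then lower the cap end behind the stop. Leave the seated tubes, the amber vial, the spare that is left over on the stand and the other things on the bench where they are.

Things in the scene. Friction and masses are not known exactly. Their poses are not given: they have to be found in the camera images.
- mixer: tube mixer, mint-green base, grey deck 176 x 250 mm, top 60 mm above the bench; origin under its centre on the bench, z up. Four like holders along its y, 60 mm apart, each for one tube lying level along the mixer's x, axis 30 mm above the deck; details under holder0 to holder3. Two are empty at the start; which ones varies. White blocks behind the cups: x = -78 to -90 mm, 46 mm tall
- holder0 (a point): holder 0: place of the mid-point of a tube fully seated in it; x runs along the holder from spring cup to stop, z up. All x and heights given for holders are from this point. Every holder has two white V saddles, 10 mm thick, at x = -34 and +36 mm, tops 2 mm below the tube axis, nothing between them
- holder1 (a point): holder 1: place of the mid-point of a tube fully seated in it; x runs along the holder from spring cup to stop, z up. At the +x end of every holder: a blue fixed stop 34 mm wide, 8 mm thick, inner face at x = +58 mm, top 1 mm below the tube axis
- holder2 (a point): holder 2: place of the mid-point of a tube fully seated in it; x runs along the holder from spring cup to stop, z up. At the -x end of every holder: a yellow sprung cup, open below; its roof and two cheeks reach 12 mm out from its flat face; inside 36 mm wide, roof underside 21 mm above the tube axis, roof top 25 mm
- holder3 (a point): holder 3: place of the mid-point of a tube fully seated in it; x runs along the holder from spring cup to stop, z up. Every cup: face at x = -46 mm when empty (12 mm too little room for a tube), -58 mm with a tube seated, hard end at -65 mm. Spring: 2.5 N when empty, 6 N on a seated tube, 8 N at the hard end
- tube0: capped sample tube, white with an orange screw cap of the same diameter, 28 mm diameter, 116 mm long over the cap (cap 24 mm), about 60 g; origin on its axis at mid-length, x along the axis towards the cap; already seated in one of the mixer's holders: leave it there
- tube1: capped sample tube, white with an orange screw cap of the same diameter, 28 mm diameter, 116 mm long over the cap (cap 24 mm), about 60 g; origin on its axis at mid-length, x along the axis towards the cap; already seated in one of the mixer's holders: leave it there
- spare0: capped sample tube, white with an orange screw cap of the same diameter, 28 mm diameter, 116 mm long over the cap (cap 24 mm), about 60 g; origin on its axis at mid-length, x along the axis towards the cap; a spare, lying on the stand with its cap towards the stand's +x
- spare1: capped sample tube, white with an orange screw cap of the same diameter, 28 mm diameter, 116 mm long over the cap (cap 24 mm), about 60 g; origin on its axis at mid-length, x along the axis towards the cap; a spare, lying on the stand with its cap towards the stand's +x
- spare2: capped sample tube, white with an orange screw cap of the same diameter, 28 mm diameter, 116 mm long over the cap (cap 24 mm), about 60 g; origin on its axis at mid-length, x along the axis towards the cap; a spare, lying on the stand with its cap towards the stand's +x
- tube0_cap (a point): centre of the end face of tube0's cap, 58 mm from its origin
- tube1_cap (a point): centre of the end face of tube1's cap, 58 mm from its origin
- spare0_cap (a point): centre of the end face of spare0's cap, 58 mm from its origin
- spare1_cap (a point): centre of the end face of spare1's cap, 58 mm from its origin
- spare2_cap (a point): centre of the end face of spare2's cap, 58 mm from its origin
- stand: low white stand for spares, base 105 x 200 x 8 mm, origin under its centre on the bench, z up. Four places side by side along y, 54 mm apart, each with two V saddles (10 mm thick, at x = -34 and +34 mm; nothing between them) that carry a lying tube with its axis 36 mm above the bench
- vial: amber glass vial with a black cap, 28 mm diameter, 84 mm long, lying on one place of the stand; not a sample tube, leave it; origin on its axis at mid-length, x along the axis
- amber_bottle: amber bottle with black cap, 62 mm diameter, 125 mm tall; bystander; origin at the centre of its underside
- flask: conical glass flask, 82 mm diameter, 120 mm tall; bystander; origin at the centre of its underside
- mortar: white ceramic mortar bowl, 84 mm diameter, 50 mm tall; bystander; origin at the centre of its underside
- beaker: green glass beaker, 72 mm diameter, 90 mm tall; bystander; origin at the centre of its underside
There are look-alikes about, which are no part of the job. What is shaped like the tube1 but yellow is not meant. Leave any pink look-alike of the spare0 alone.

How it is judged (in metres and radians):
At the end, for the whole second after the job is handed in: each of the four holders has a tube within 6 mm and 0.1 rad of its seated place, cap at the stop; one spare still lies on the stand (axis 30 to 42 mm high, within 25 mm lengthwise); the tubes seated at the start are within 6 mm of where they were; all tubes at rest (((distance between tube0 and holder0 below 0.006 m and angle between the x axis of tube0 and the x axis of holder0, either way round below 0.1 rad and x of tube0_cap in the frame of holder0 above 0.04 m) or (distance between tube1 and holder0 below 0.006 m and angle between the x axis of tube1 and the x axis of holder0, either way round below 0.1 rad and x of tube1_cap in the frame of holder0 above 0.04 m) or (distance between spare0 and holder0 below 0.006 m and angle between the x axis of spare0 and the x axis of holder0, either way round below 0.1 rad and x of spare0_cap in the frame of holder0 above 0.04 m) or (distance between spare1 and holder0 below 0.006 m and angle between the x axis of spare1 and the x axis of holder0, either way round below 0.1 rad and x of spare1_cap in the frame of holder0 above 0.04 m) or (distance between spare2 and holder0 below 0.006 m and angle between the x axis of spare2 and the x axis of holder0, either way round below 0.1 rad and x of spare2_cap in the frame of holder0 above 0.04 m)) and ((distance between tube0 and holder1 below 0.006 m and angle between the x axis of tube0 and the x axis of holder1, either way round below 0.1 rad and x of tube0_cap in the frame of holder1 above 0.04 m) or (distance between tube1 and holder1 below 0.006 m and angle between the x axis of tube1 and the x axis of holder1, either way round below 0.1 rad and x of tube1_cap in the frame of holder1 above 0.04 m) or (distance between spare0 and holder1 below 0.006 m and angle between the x axis of spare0 and the x axis of holder1, either way round below 0.1 rad and x of spare0_cap in the frame of holder1 above 0.04 m) or (distance between spare1 and holder1 below 0.006 m and angle between the x axis of spare1 and the x axis of holder1, either way round below 0.1 rad and x of spare1_cap in the frame of holder1 above 0.04 m) or (distance between spare2 and holder1 below 0.006 m and angle between the x axis of spare2 and the x axis of holder1, either way round below 0.1 rad and x of spare2_cap in the frame of holder1 above 0.04 m)) and ((distance between tube0 and holder2 below 0.006 m and angle between the x axis of tube0 and the x axis of holder2, either way round below 0.1 rad and x of tube0_cap in the frame of holder2 above 0.04 m) or (distance between tube1 and holder2 below 0.006 m and angle between the x axis of tube1 and the x axis of holder2, either way round below 0.1 rad and x of tube1_cap in the frame of holder2 above 0.04 m) or (distance between spare0 and holder2 below 0.006 m and angle between the x axis of spare0 and the x axis of holder2, either way round below 0.1 rad and x of spare0_cap in the frame of holder2 above 0.04 m) or (distance between spare1 and holder2 below 0.006 m and angle between the x axis of spare1 and the x axis of holder2, either way round below 0.1 rad and x of spare1_cap in the frame of holder2 above 0.04 m) or (distance between spare2 and holder2 below 0.006 m and angle between the x axis of spare2 and the x axis of holder2, either way round below 0.1 rad and x of spare2_cap in the frame of holder2 above 0.04 m)) and ((distance between tube0 and holder3 below 0.006 m and angle between the x axis of tube0 and the x axis of holder3, either way round below 0.1 rad and x of tube0_cap in the frame of holder3 above 0.04 m) or (distance between tube1 and holder3 below 0.006 m and angle between the x axis of tube1 and the x axis of holder3, either way round below 0.1 rad and x of tube1_cap in the frame of holder3 above 0.04 m) or (distance between spare0 and holder3 below 0.006 m and angle between the x axis of spare0 and the x axis of holder3, either way round below 0.1 rad and x of spare0_cap in the frame of holder3 above 0.04 m) or (distance between spare1 and holder3 below 0.006 m and angle between the x axis of spare1 and the x axis of holder3, either way round below 0.1 rad and x of spare1_cap in the frame of holder3 above 0.04 m) or (distance between spare2 and holder3 below 0.006 m and angle between the x axis of spare2 and the x axis of holder3, either way round below 0.1 rad and x of spare2_cap in the frame of holder3 above 0.04 m)) and ((z of spare0 in the frame of stand between 0.03 and 0.042 m and x of spare0 in the frame of stand between -0.025 and 0.025 m and y of spare0 in the frame of stand between -0.095 and 0.095 m) or (z of spare1 in the frame of stand between 0.03 and 0.042 m and x of spare1 in the frame of stand between -0.025 and 0.025 m and y of spare1 in the frame of stand between -0.095 and 0.095 m) or (z of spare2 in the frame of stand between 0.03 and 0.042 m and x of spare2 in the frame of stand between -0.025 and 0.025 m and y of spare2 in the frame of stand between -0.095 and 0.095 m)) and distance of each of tube0, tube1 from where it was at the start of the episode below 0.006 m and linear speed of each of tube0, tube1, spare0, spare1, spare2 below 0.02 m/s); the robot touches nothing.
It fails at once if a tube that was already seated is moved by more than 10 mm (distance of any of tube0, tube1 from where it was at the start of the episode above 0.01 m).
It fails at once if the amber vial is moved by more than 20 mm (distance of vial from where it was at the start of the episode above 0.02 m).
It fails at once if amber bottle, flask, mortar or beaker moved by more than 20 mm (distance of any of amber_bottle, flask, mortar, beaker from where it was at the start of the episode above 0.02 m).
It also fails if it takes over 61 s, if anything falls off the work surface, if the arm or the gripper's body presses on something with over 40 N, if the wrist force passes 120 N, or if a joint passes its speed limit or range.

ROBOT

A 6-joint arm with a two-finger parallel gripper is mounted at the origin on the work surface. World frame = base frame: x ahead of the robot, y to its left, z up, the work surface at z = 0. Lengths are in mm, angles in degrees, forces in N, time in s.
With the tool pointing down it reaches from about 300 to 850 mm from the base axis. Payload 4.2 kg.
Tool frame: the origin (TCP) lies between the finger pads; the fingertips stand 14 mm ahead of it and the grasp point (between the pads) lies 5 mm behind it (env.finger_overhang is the distance from the TCP to the fingertips, in mm); z points along the fingers, y is the line along which they close (so a half turn about z gives the same grasp; the last joint's range is limited). The gripper opens to 91 mm and grips with 3 to 60 N. Pads are 32 mm wide; open, the fingers measure 118 mm over their backs; the gripper's body (76 mm by 178 mm) begins 60 mm behind the grasp point.
Start: joints at [-1.146, 18.312, 89.639, -0, 72.044, -1.146], TCP at [575.015, 0, 227.976] pointing down, gripper open.
Joint ranges: [-177.97, 177.97], [-48.28, 115.42], [12.27, 149.76], [-77.06, 257.06], [2.81, 150.46], [-146.56, 146.56]. Speed limits (degrees/s): [147.25, 147.25, 180, 180, 180, 180].

INTERFACE

Orientations are given as [roll, pitch, yaw] about the fixed x, y, z axes, in that order (R = Rz(yaw) Ry(pitch) Rx(roll)).
In Python, from workcell import status, cams, env, finder gives the robot as it stands.
- The arm moves only by the tool apply_moves, never from a script. Its argument "increments" is a list of rows, each a list of 7 numbers: the opening, from -1 (shut) to 1 (fully open), then the shift along the world's x, y, z in m, then the turn, a rotation vector about the world's x, y, z in degrees. In form: [[gripper, x, y, z, ax, ay, az], ...]. A call has 1 to 5 rows; each row shifts and turns the commanded pose from where the row before left it; what a row does not reach is not made up. A row lasts 1/12 s, in which the tool goes at most 41.7 mm and 7.16 degrees, less where a joint would pass 70% of its speed; a pose out of reach is approached as far as the arm can. A call with a gripper value outside its range is refused whole. The fingers move at their own pace and stop on an object; "newtons" is the grip in N (left out, the last holds). Time passes only in rows, so rows that do not move let the fingers close. It gives the time, the measured TCP pose, the force, the opening and the grip force at its end, in the units of the state.
- status.state(): the state, without advancing time (a new reading comes with each control period).
- cams.grab_frame(name): name is "scene" or "side" or "wrist"; returns a dict with "color" (480x640x3 uint8, red, green, blue), "intrinsics" (3x3 intrinsics, pixels), "R" (3x3) and "t" (3): a world point X has camera coordinates R X + t. Camera axes: x right, y down, z forward; pixel columns grow to the right and rows downward; lengths in mm; the calibration is good to about 2 mm. A picture is of the moment at which its call begins. There is no depth.
- env.job_done(): hands the job in; it is judged then, once.
Trained networks look in the newest picture that a camera, given by its name, has taken for a name from the list of things; names that differ only in an ending like _2 or _b are one class to them, and where a whole thing is asked for, a point or a joint stands for the part that bears it (a point fixed in the world has none). Each returns a list of dicts, best first, with "score" (0 to 1); they miss things now and then, are a little off and sometimes report something else, mostly with a low value. They report only what shows in the picture. A call takes as long as a camera call. They do not tell look-alikes from the thing itself.
- finder.boxes_of(query, camera): "rect" ([left, top, width, height] in pixels, round what is visible of it).
- finder.trace(query, camera): "pixels" (480x640 bool, what is visible of it) and "rect" ([left, top, width, height] in pixels, round what is visible of it).
The state is a dict: "time_s": time; "qpos": joint angles; "qvel": joint speeds; "effort": joint torques, N m; "ee_pos": TCP position; "ee_rot": TCP orientation; "force": force on the tool from outside, world axes, zero at the start; "torque": the same for the moment, N m; "gripper_width": finger opening in mm; "gripper_force": force on a finger pad.
Only numpy, scipy, OpenCV 4.12 (cv2) and the standard library are available. Lean on these libraries where they do the work, as an engineer would, in place of code of your own. Each camera call takes 0.05 s, during which the arm holds its last target. There are 200 camera calls.

## Working session

There is one attempt and no reset: what is moved stays moved. The work goes in short steps, Python scripts to look and compute and a tool call to move; the robot and the scene stay as the last step left them, time stands still between calls to the robot, and variables do not carry over. Pictures are saved under pics/ and viewed, at most 13 in all, crops included, and the job is handed in when it is done.

Besides the shell and the picture viewer there is one more tool, called by a JSON object that holds its "op" and its "data", one argument or row to a line. apply_moves: Moves the arm, as the interface text tells. Its arguments: {"type":"object","properties":{"increments":{"type":"array","items":{"type":"array","items":{"type":"number"}}},"newtons":{"type":"number"}},"required":["increments"]}

```bash
mkdir -p pics
python3 - <<'E'
from workcell import status,cams,env,finder
import cv2,numpy as np
for c in ["scene","side"]:
    f=cams.grab_frame(c); cv2.imwrite(f"pics/{c}0.png",f["color"][:,:,::-1])
    np.savez(f"{c}.npz",**{k:np.array(v) for k,v in f.items()})
    print(c,np.round(f["intrinsics"],1).tolist(),np.round(f["R"],3).tolist(),np.round(f["t"],1).tolist())
print(status.state())
E
```

```text
scene [[549.4, 0.0, 313.4], [0.0, 549.4, 242.6], [0.0, 0.0, 1.0]] [[0.807, 0.591, 0.016], [0.428, -0.564, -0.706], [-0.408, 0.577, -0.708]] [-398.3, -209.0, 1686.5]
side [[490.2, 0.0, 332.2], [0.0, 490.2, 244.7], [0.0, 0.0, 1.0]] [[0.884, -0.467, 0.021], [-0.274, -0.554, -0.786], [0.379, 0.689, -0.618]] [-511.3, 171.3, 895.4]
{'time_s': 0.1, 'qpos': array([-1.14601351e+00,  1.83462032e+01,  8.96989033e+01, -2.20189683e-03,
        7.20448994e+01, -1.14624014e+00]), 'qvel': array([-0.05707439, -0.07145021, -0.23513784, -0.04937917, -0.03199712,
       -0.01651459]), 'effort': array([ 5.01049108e-04, -4.13330913e+01, -2.32510239e+01,  7.29743019e-02,
        4.21804120e-02, -4.88014211e-05]), 'ee_pos': array([ 5.74566235e+02, -3.30057789e-03,  2.27225616e+02]), 'ee_rot': array([-1.79909970e+02,  2.92667420e-04,  9.00009073e+01]), 'force': array([-0.28904759, -0.41052299, -0.00141478]), 'torque': array([ 0.00115759, -0.02860096,  0.00753183]), 'gripper_force': 0.0, 'gripper_width': 91.05847477286582}
```

View pics/scene0.png

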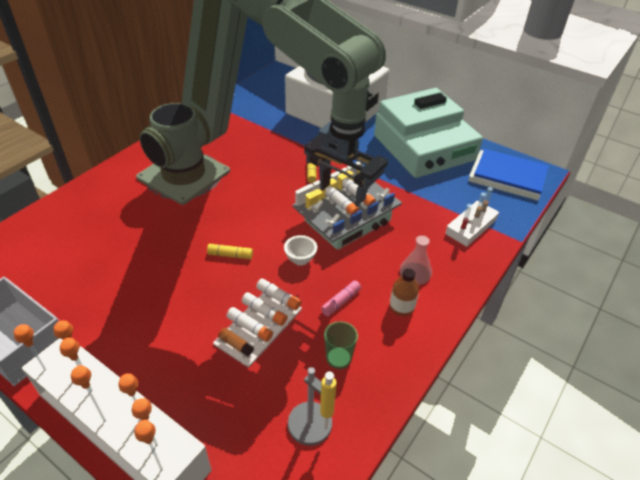

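View pics/side0.png

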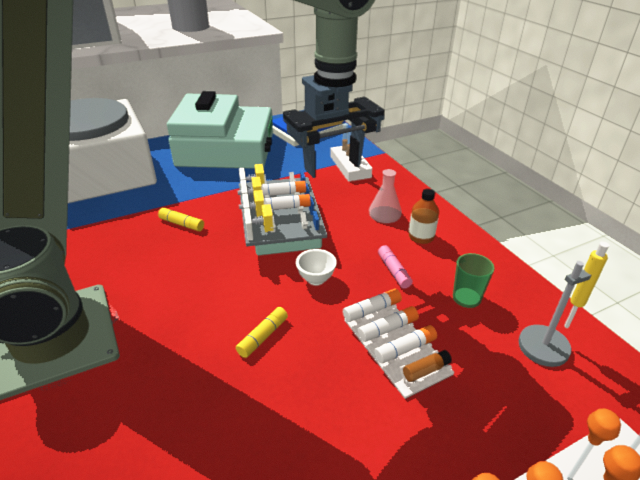

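Run:
```python
import cv2,numpy as np
s=np.load("side.npz")["color"][:,:,::-1]; c=np.load("scene.npz")["color"][:,:,::-1]
a=cv2.resize(s[150:260,225:335],(590,590),interpolation=cv2.INTER_CUBIC)
cv2.imwrite("pics/z1.png",a)
b=np.hstack([cv2.resize(s[280:400,335:465],(400,369),interpolation=cv2.INTER_CUBIC),cv2.resize(c[270:370,205:313],(399,369),interpolation=cv2.INTER_CUBIC)])
cv2.imwrite("pics/z2.png",b)
```

```text
(no output)
```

View pics/z1.png

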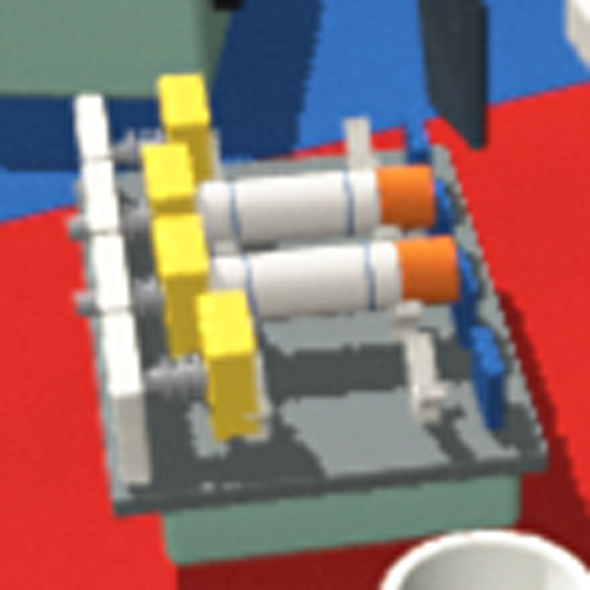

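View pics/z2.png

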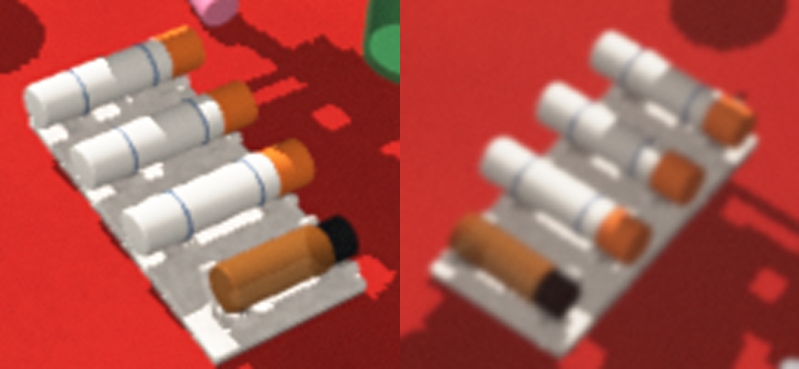

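```bash
cat > h.py <<'E'
import numpy as np,cv2
from scipy.optimize import least_squares
def proj(f,P):
    c=np.atleast_2d(P)@f["R"].T+f["t"]; q=c@f["intrinsics"].T; return q[:,:2]/q[:,2:]
def back(f,uv,z):
    d=np.linalg.solve(f["intrinsics"],[*uv,1.]); d=f["R"].T@d; o=-f["R"].T@f["t"]; return o+d*(z-o[2])/d[2]
def T(p,L):
    L=np.atleast_2d(L); c,s=np.cos(p[2]),np.sin(p[2]); return np.c_[p[0]+c*L[:,0]-s*L[:,1],p[1]+s*L[:,0]+c*L[:,1],L[:,2]]
def fit(obs,p0):
    # obs: list of (frame, local pts, pixels)
    r=least_squares(lambda p:np.concatenate([(proj(f,T(p,L))-np.array(u)).ravel() for f,L,u in obs]),p0,x_scale=[100,100,1])
    return r.x,r.fun
E
python3 - <<'E'
from h import *
from workcell import cams,status
s=np.load("side.npz")
z=lambda L,k,o:[(a/k+o[0],b/k+o[1]) for a,b in L]
mp=z([(115,505),(545,462),(442,150),(213,290),(135,480)],5.364,(225,150))
ml=np.array([[-88,-125,60],[88,-125,60],[88,125,60],[-34,-72,115-0],[-78,-108,60]])[:3]
for p in mp[:3]: print(back(s,p,60))
sp=z([(217,360),(362,288),(28,122)],3.077,(335,280))
for p in sp: print(back(s,p,8))
print(fit([(s,ml,mp[:3])],[500,100,0]))
print(fit([(s,[[-52.5,-100,8],[52.5,-100,8],[-52.5,100,8]],sp)],[500,-200,0]))
f=cams.grab_frame("wrist"); cv2.imwrite("pics/w0.png",f["color"][:,:,::-1])
R=f["R"];print("cam pos",-R.T@f["t"],"R",np.round(R,3).tolist(),f["intrinsics"][0,0]); print(status.state()["ee_pos"])
E
```

```text
[390.72567276  33.20904826  60.        ]
[554.53878799 -16.43983752  60.        ]
[623.21782412 222.95686666  60.        ]
[ 502.30141057 -401.20641124    8.        ]
[ 601.5360191  -399.37307042    8.        ]
[ 495.41841777 -205.29058635    8.        ]
(array([ 5.06396531e+02,  1.28594809e+02, -2.73896437e-01]), array([-1.10617463,  0.67693244,  0.94852943, -0.56577771,  0.2365978 ,
       -0.54143661]))
(array([ 5.50058773e+02, -3.00988106e+02,  2.36625307e-02]), array([-0.84666069,  1.03168759,  1.67695614, -0.58413879, -0.86228754,
       -1.00767022]))
cam pos [574.44598029  66.69393776 383.92081887] R [[1.0, 0.0, -0.001], [0.0, -0.972, 0.237], [-0.001, -0.237, -0.972]] 369.35500270976667
[5.74646410e+02 1.64110989e-02 2.27305458e+02]
```

View pics/w0.png

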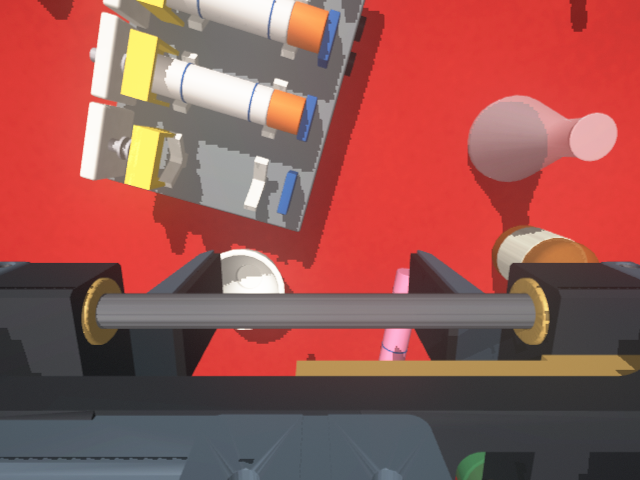

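{"op": "apply_moves", "data": {
  "increments": [
    [-0.1,-0.0095,-0.0208,0,0,0,-6.8],
    [-0.1,-0.0095,-0.0208,0,0,0,-6.8],
    [-0.1,-0.0095,-0.0208,0,0,0,-6.8],
    [-0.1,-0.0095,-0.0208,0,0,0,-6.8],
    [-0.1,-0.0095,-0.0208,0,0,0,-6.8]
  ]
}}

```text
time_s: 0.57
ee_pos: [526.8, -104.8, 227.7]
ee_rot: [-180.0, 0.0, 55.7]
force: [0.4, -0.5, 0.4]
gripper_width: 60.6
gripper_force: 0.0
```

{"op": "apply_moves", "data": {
  "increments": [
    [-0.1,-0.0095,-0.0208,0,0,0,-6.8],
    [-0.1,-0.0095,-0.0208,0,0,0,-6.8],
    [-0.1,-0.0095,-0.0208,0,0,0,-6.8],
    [-0.1,-0.0095,-0.0208,0,0,0,-6.8],
    [-0.1,-0.0095,-0.0208,0,0,0,-6.8]
  ]
}}

```text
time_s: 0.98
ee_pos: [479.2, -208.9, 227.7]
ee_rot: [-180.0, 0.0, 21.7]
force: [0.6, 0.6, -0.4]
gripper_width: 40.8
gripper_force: 0.0
```

{"op": "apply_moves", "data": {
  "increments": [
    [-0.1,-0.0095,-0.0208,0,0,0,-6.8],
    [-0.1,-0.0095,-0.0208,0,0,0,-6.8],
    [-0.1,-0.0095,-0.0208,0,0,0,-6.8],
    [-0.1,0,0,0,0,0,0],
    [-0.1,0,0,0,0,0,0]
  ]
}}

```text
time_s: 1.4
ee_pos: [451.0, -270.9, 227.7]
ee_rot: [-180.0, 0.0, 1.6]
force: [-0.1, 0.1, 0.1]
gripper_width: 41.0
gripper_force: 0.0
```

```bash
cat >> h.py <<'E'
def snap(c,name):
    from workcell import cams
    f=cams.grab_frame(c); np.savez(name+".npz",**{k:np.array(v) for k,v in f.items()}); cv2.imwrite(f"pics/{name}.png",f["color"][:,:,::-1]); return f
E
python3 - <<'E'
from h import *
f=snap("wrist","w1"); snap("scene","scene1")
from workcell import finder,status
for q in ["spare0"]:
    for d in finder.boxes_of(q,"wrist"): print(d)
s=status.state();print(s["ee_pos"],s["ee_rot"],s["gripper_width"],s["time_s"])
E
```

```text
{'rect': [1.1, 82.6, 23.4, 153.8], 'score': 0.73}
{'rect': [361.9, 32.5, 39.7, 141.7], 'score': 0.69}
{'rect': [240.9, 32.1, 37.4, 140.3], 'score': 0.63}
{'rect': [306.1, 28.3, 30.1, 144.4], 'score': 0.59}
[ 451.73891299 -269.59259139  227.81640252] [-1.79968110e+02  9.03722099e-03  1.70212618e+00] 40.89095002562795 1.55
```

View pics/w1.png

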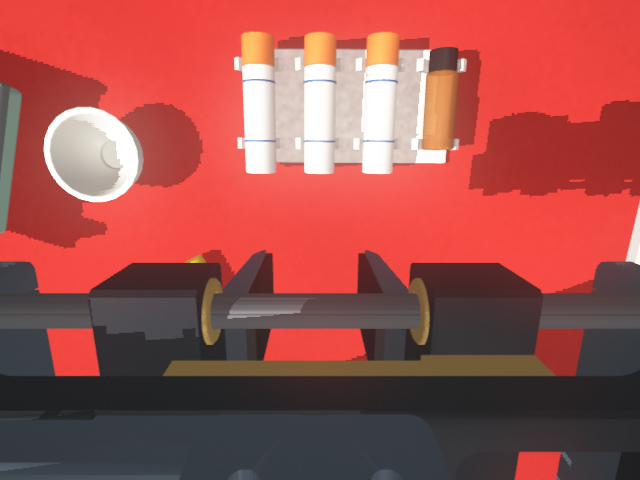

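```bash
cat >> h.py <<'E'
_a=np.linspace(0,2*np.pi,36,endpoint=False); D=np.c_[np.cos(_a),np.sin(_a)]
_b=np.linspace(0,2*np.pi,24,endpoint=False)
CYL=np.array([[x,14*np.cos(b),14*np.sin(b)] for x in (-58,58) for b in _b])
def fitcyl(f,mask,z,p0):
    m=cv2.morphologyEx(mask.astype(np.uint8),cv2.MORPH_OPEN,np.ones((3,3)))
    n,l,st,_=cv2.connectedComponentsWithStats(m); k=1+np.argmax(st[1:,4])
    px=np.argwhere(l==k)[:,::-1]; sup=(px@D.T).max(0)+0.5
    g=lambda p:(proj(f,T(p,CYL+[0,0,z]))@D.T).max(0)-sup
    r=least_squares(g,p0,x_scale=[100,100,1],loss="soft_l1"); return r.x,np.abs(r.fun).mean()
E
python3 - <<'E'
from h import *
from workcell import finder
f=np.load("w1.npz")
for d in finder.trace("spare0","wrist"):
    x,y,w,h=d["rect"]
    if x<100: continue
    p0=[*back(f,(x+w/2,y+h/2),36)[:2],0.03]
    p,e=fitcyl(f,d["pixels"],36,p0); print(d["rect"],np.round(p0,1),np.round(p[:2],1),np.degrees(p[2]).round(2),e.round(2))
# color based
hsv=cv2.cvtColor(f["color"],cv2.COLOR_RGB2HSV)
for x0,x1 in((238,278),(302,338),(361,400)):
    m=np.zeros((480,640),bool); s=hsv[25:180,x0:x1]
    m[25:180,x0:x1]=((s[...,1]<60)&(s[...,2]>195))|((s[...,0]>9)&(s[...,0]<25)&(s[...,2]>150))
    p,e=fitcyl(f,m,36,[550,-280,0.03]); print(np.round(p[:2],1),np.degrees(p[2]).round(2),e.round(2))
E
```

```text
[363.7, 31.2, 39.1, 140.8] [ 556.5 -328.3    0. ] [ 551.6 -325.9] 1.45 0.51
[303.8, 29.9, 31.7, 144.1] [ 554.7 -271.6    0. ] [ 550.2 -272. ] 1.3 0.49
[242.3, 30.1, 34.3, 145.2] [ 552.6 -217.9    0. ] [ 549.  -217.9] 1.3 0.42
[ 548.8 -216.5] 1.77 1.11
[ 550.  -271.1] 1.68 0.89
[ 551.4 -325.2] 2.24 0.95
```

{"op": "apply_moves", "data": {
  "increments": [
    [-0.1,0.0195,0.0105,-0.024,0,0,0],
    [-0.1,0.0195,0.0105,-0.024,0,0,0],
    [-0.1,0.0195,0.0105,-0.024,0,0,0],
    [-0.1,0.0195,0.0105,-0.024,0,0,0],
    [-0.1,0.0195,0.0105,-0.024,0,0,0]
  ]
}}

```text
time_s: 2.02
ee_pos: [550.2, -216.3, 107.0]
ee_rot: [180.0, -0.0, 1.7]
force: [0.1, -0.7, 0.4]
gripper_width: 41.3
gripper_force: 0.0
```

{"op": "apply_moves", "data": {
  "increments": [
    [-0.1,0,0,0,0,0,0],
    [-0.1,0,0,0,0,0,0]
  ]
}}

```text
time_s: 2.18
ee_pos: [549.0, -216.2, 106.4]
ee_rot: [-179.9, 0.2, 1.8]
force: [-0.7, 0.9, 1.1]
gripper_width: 41.0
gripper_force: 0.0
```

{"op": "apply_moves", "data": {
  "increments": [
    [-0.1,0,-0.0015,-0.03,0,0,0],
    [-0.1,0,0,-0.026,0,0,0],
    [-0.1,0,0,-0.02,0,0,0],
    [-0.1,0,0,0,0,0,0],
    [-1,0,0,0,0,0,0]
  ],
  "newtons": 40
}}

```text
time_s: 2.6
ee_pos: [548.7, -219.7, 32.8]
ee_rot: [180.0, 0.0, 1.6]
force: [0.4, -0.8, -0.1]
gripper_width: 37.1
gripper_force: 0.0
```

{"op": "apply_moves", "data": {
  "increments": [
    [-1,0,0,0,0,0,0],
    [-1,0,0,0,0,0,0],
    [-1,0,0,0,0,0,0]
  ],
  "newtons": 40
}}

```text
time_s: 2.85
ee_pos: [549.7, -218.2, 34.3]
ee_rot: [-179.9, -0.1, 1.5]
force: [0.5, 6.2, 1.2]
gripper_width: 27.4
gripper_force: 40.0
```

{"op": "apply_moves", "data": {
  "increments": [
    [-1,0,0,0.01,0,0,0],
    [-1,0,0,0.02,0,0,0],
    [-1,0,0,0.03,0,0,0],
    [-1,0,0,0.03,0,0,0],
    [-1,0,0,0.01,0,0,0]
  ]
}}

```text
time_s: 3.27
ee_pos: [552.0, -221.0, 138.9]
ee_rot: [179.7, -0.6, 1.6]
force: [1.0, 0.6, -0.3]
gripper_width: 27.4
gripper_force: 40.0
```

{"op": "apply_moves", "data": {
  "increments": [
    [-1,-0.0112,0.031,0.0098,0,0,-1.44],
    [-1,-0.0112,0.031,0.0098,0,0,-1.44],
    [-1,-0.0112,0.031,0.0098,0,0,-1.44],
    [-1,-0.0112,0.031,0.0098,0,0,-1.44],
    [-1,-0.0112,0.031,0.0098,0,0,-1.44]
  ]
}}

```text
time_s: 3.68
ee_pos: [492.4, -63.5, 182.5]
ee_rot: [180.0, -0.1, -5.7]
force: [0.1, 0.4, -0.4]
gripper_width: 27.1
gripper_force: 40.0
```

{"op": "apply_moves", "data": {
  "increments": [
    [-1,-0.0112,0.031,0.0098,0,0,-1.44],
    [-1,-0.0112,0.031,0.0098,0,0,-1.44],
    [-1,-0.0112,0.031,0.0098,0,0,-1.44],
    [-1,-0.0112,0.031,0.0098,0,0,-1.44],
    [-1,-0.0112,0.031,0.0098,0,0,-1.44]
  ]
}}

```text
time_s: 4.1
ee_pos: [436.3, 91.7, 231.6]
ee_rot: [-180.0, -0.1, -12.9]
force: [0.6, 0.2, -1.3]
gripper_width: 27.2
gripper_force: 40.0
```

{"op": "apply_moves", "data": {
  "increments": [
    [-1,-0.0112,0.031,0.0098,0,0,-1.44],
    [-1,-0.0112,0.031,0.0098,0,0,-1.44],
    [-1,0,0,0,0,0,0],
    [-1,0,0,0,0,0,0]
  ]
}}

```text
time_s: 4.43
ee_pos: [414.5, 153.6, 251.0]
ee_rot: [-179.9, -0.2, -15.5]
force: [-0.9, 0.0, -0.4]
gripper_width: 27.4
gripper_force: 40.0
```

Run:
```python
from h import *
f=snap("wrist","w2")
from workcell import finder,status
R=f["R"]; print("cam",-R.T@f["t"])
for d in finder.trace("tube0","wrist"):
    x,y,w,h=d["rect"]; print(np.round(d["rect"]),d["score"])
    try:
        p,e=fitcyl(f,d["pixels"],90,[*back(f,(x+w/2,y+h/2),90)[:2],-0.27]); print(np.round(p[:2],1),np.degrees(p[2]).round(2),e.round(2))
    except Exception as ex: print(ex)
s=status.state();print(s["ee_pos"],s["ee_rot"],s["gripper_width"],s["force"],s["time_s"])
```

```text
cam [477.68467859 136.04213846 407.94061565]
[578. 143.  62.  92.] 0.86
[ 358.  -109.5] 21.54 16.64
[251.  12.  36. 143.] 0.82
[524.7 161.1] -16.0 5.31
[328.  16.  42. 144.] 0.68
[509.  102.9] -16.23 5.08
[414.62743992 151.95733905 249.87759783] [ 1.79978895e+02 -5.96762513e-02 -1.56617640e+01] 27.03399735029688 [-0.96518333 -0.62649093 -0.58533508] 4.5333
```

View pics/w2.png

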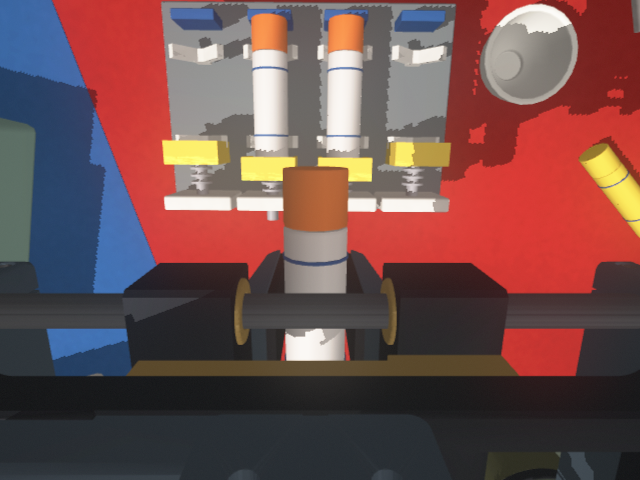

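Run:
```python
from h import *
f=np.load("w2.npz"); c=f["color"]; hsv=cv2.cvtColor(c,cv2.COLOR_RGB2HSV).astype(int)
H,S,V=hsv[...,0],hsv[...,1],hsv[...,2]
yel=(H>22)&(H<33)&(S>110)&(V>120); blu=(H>105)&(H<125)&(S>110); org=(H>5)&(H<18)&(S>150)
obs=[]
def box(m,x0,x1,y0,y1):
    q=np.argwhere(m[y0:y1,x0:x1])+[y0,x0]
    cnt=q[:,::-1].astype(np.float32)
    return cnt
def corners(q):  # extreme corners TL,TR,BL,BR
    x,y=q.T; return [q[np.argmin(x+y)],q[np.argmax(x-y)],q[np.argmin(x-y)],q[np.argmax(x+y)]]
for n,x0,x1 in(("h3",155,235),("h0",380,455)):
    print(n,"yel",np.array(corners(box(yel,x0,x1,125,175))).tolist(),"blu",np.array(corners(box(blu,x0,x1,3,40))).tolist())
tr={}
for n,x0,x1 in(("h2",240,295),("h1",322,372)):
    o=corners(box(org,x0,x1,3,60)); print(n,"org",np.array(o).tolist())
    w=(S<40)&(V>150)
    for r in(75,90,105,120):
        cc=np.flatnonzero(w[r,x0:x1])+x0; print(r,cc.min(),cc.max(),end="; ")
    print()
# predicted with guess
p=[516-10,128.6,np.radians(-15.9)]
P=lambda L:np.round(proj(f,T(p,L)),1).tolist()
for y in(90,-90): print(y,"roof front",P([[-34,y+20,115],[-34,y-20,115]]),"stop",P([[66,y+17,89],[66,y-17,89],[58,y,60]]))
for y in(30,-30): print("cap end",P([[58,y,90],[58,y,104],[0,y,90]]))
```

```text
h3 yel [[163.0, 141.0], [216.0, 141.0], [164.0, 163.0], [218.0, 163.0]] blu [[171.0, 9.0], [212.0, 9.0], [171.0, 17.0], [212.0, 25.0]]
h0 yel [[396.0, 142.0], [437.0, 144.0], [394.0, 165.0], [437.0, 144.0]] blu [[402.0, 11.0], [444.0, 11.0], [395.0, 30.0], [443.0, 21.0]]
h2 org [[253.0, 16.0], [283.0, 17.0], [253.0, 50.0], [286.0, 51.0]]
75 240 286; 90 240 286; 105 240 286; 120 254 286; 
h1 org [[330.0, 18.0], [361.0, 17.0], [329.0, 51.0], [361.0, 51.0]]
75 322 361; 90 322 360; 105 322 360; 120 323 359; 
90 roof front [[172.9, 151.5], [224.6, 151.9]] stop [[178.8, 19.5], [222.4, 19.9], [211.4, 41.2]]
-90 roof front [[405.4, 153.4], [457.1, 153.8]] stop [[409.8, 21.4], [453.4, 21.7], [420.6, 42.9]]
cap end [[277.6, 31.2], [275.7, 25.5], [278.7, 109.3]]
cap end [[354.4, 31.8], [356.3, 26.2], [352.1, 109.9]]
```

Run:
```python
from h import *
f=np.load("w2.npz")
L=[];U=[]
def a(l,u): L.append(l);U.append(u)
a([66,107,89],(171,9.2));a([66,73,89],(213,9.2));a([66,-107,89],(444.5,10.6));a([66,-73,89],(402,10.6))
a([-34,111,115],(163,141));a([-34,-111,115],(450,142))
p,r=fit([(f,np.array(L,float),U)],[506,128,-.275]); print(p[:2],np.degrees(p[2]),np.round(r.reshape(-1,2),1).tolist())
for y in(30,-30): print(np.round(proj(f,T(p,[[58,y,104],[58,y+14,90],[58,y-14,90],[34,y+14,90],[34,y-14,90]])),1).tolist())
for y in(90,-90): print("holder",T(p,[[0,y,90]]))
# check prediction against deck corners
print(np.round(proj(f,T(p,[[-88,-125,60],[-88,125,60],[88,-125,60],[88,125,60]])),1).tolist())
# held tube: TCP x-offset: cap end position in image
hs=cv2.cvtColor(f["color"],cv2.COLOR_RGB2HSV).astype(int); m=(hs[...,0]>5)&(hs[...,0]<18)&(hs[...,1]>150)
q=np.argwhere(m[160:235,275:355])+[160,275]; print("held cap px rows",q[:,0].min(),q[:,0].max(),"cols",q[:,1].min(),q[:,1].max())
from workcell import status
s=status.state(); tcp=s["ee_pos"]; yaw=np.radians(-15.7)
for x in(56,58,60): print(x,np.round(proj(f,T([tcp[0],tcp[1],yaw],[[x,0,tcp[2]+5+14],[x,14,tcp[2]+5],[x,-14,tcp[2]+5],[x-24,0,tcp[2]+19]])),1).tolist())
```

```text
[515.17382575 132.81513526] -15.765653036629283 [[-1.7, -0.4], [0.2, -0.1], [1.2, -0.3], [-0.2, -0.5], [-0.6, 0.6], [1.0, 1.2]]
[[266.5, 14.1], [250.8, 20.3], [286.9, 20.5], [251.9, 53.9], [287.2, 54.1]]
[[347.6, 14.5], [328.1, 20.7], [364.1, 20.9], [327.6, 54.3], [363.0, 54.5]]
holder [[539.62712992 219.42942921  90.        ]]
holder [[490.72052158  46.20084132  90.        ]]
[[439.9, 202.5], [176.3, 201.0], [457.7, -6.5], [158.9, -8.0]]
held cap px rows 166 230 cols 283 347
56 [[320.4, 171.3], [285.7, 168.9], [354.3, 169.2], [319.9, 234.1]]
58 [[320.5, 165.9], [285.7, 164.0], [354.4, 164.3], [320.0, 229.1]]
60 [[320.5, 160.4], [285.6, 158.9], [354.6, 159.2], [320.0, 224.0]]
```

Run:
```python
from h import *
CAP=np.array([[x,14*np.cos(b),14*np.sin(b)] for x in (34,58) for b in _b])
def cen(f,p,y):
    h=cv2.convexHull(proj(f,T(p,CAP+[0,y,90])).astype(np.float32)); M=cv2.moments(h); b=cv2.boundingRect(h); return np.round([M["m10"]/M["m00"],M["m01"]/M["m00"],*b],1)
p=[515.2,132.8,np.radians(-15.77)]
for n in("side","scene1","w0","w2"):
    f=np.load(n+".npz") if n!="w0" else None
    if f is None:
        g=dict(np.load("side.npz")); 
        c=cv2.imread("pics/w0.png")[:,:,::-1].copy()
        R=np.array([[1.0,0.0,-.001],[0,-.972,.237],[-.001,-.237,-.972]]); R[1:,1:]=[[-.9716,.2368],[-.2368,-.9716]]
        f={"color":c,"R":R,"t":-R@np.array([574.446,66.694,383.921]),"intrinsics":np.load("w2.npz")["intrinsics"]}
    h=cv2.cvtColor(f["color"],cv2.COLOR_RGB2HSV).astype(int); m=((h[...,0]>4)&(h[...,0]<18)&(h[...,1]>140)&(h[...,2]>90)).astype(np.uint8)
    print(n,f["intrinsics"][0].round(1))
    N,l,st,ce=cv2.connectedComponentsWithStats(m)
    for y in(30,-30):
        q=cen(f,p,y); k=[i for i in range(1,N) if np.hypot(*(ce[i]-q[:2]))<25 and st[i,4]>40]
        print(" pred",q,"obs",[(ce[i].round(1).tolist(),st[i].tolist()) for i in k])
```

```text
Traceback (most recent call last):
NameError: name '_b' is not defined
```

```bash
cat > cap.py <<'E'
from h import *
from h import _b
CAP=np.array([[x,14*np.cos(b),14*np.sin(b)] for x in (34,58) for b in _b])
def cen(f,p,y):
    h=cv2.convexHull(proj(f,T(p,CAP+[0,y,90])).astype(np.float32)); M=cv2.moments(h); b=cv2.boundingRect(h); return np.round([M["m10"]/M["m00"],M["m01"]/M["m00"],*b],1)
p=[515.2,132.8,np.radians(-15.77)]
fr={n:dict(np.load(n+".npz")) for n in("side","scene1","w2")}
R=np.array([[1.0,0.0,-.001],[0,-.9716,.2368],[-.001,-.2368,-.9716]])
fr["w0"]={"color":cv2.imread("pics/w0.png")[:,:,::-1].copy(),"R":R,"t":-R@np.array([574.446,66.694,383.921]),"intrinsics":fr["w2"]["intrinsics"]}
if __name__=="__main__":
  for n,f in fr.items():
    h=cv2.cvtColor(f["color"],cv2.COLOR_RGB2HSV).astype(int); m=((h[...,0]>4)&(h[...,0]<18)&(h[...,1]>140)&(h[...,2]>90)).astype(np.uint8)
    print(n,f["intrinsics"][0].round(1))
    N,l,st,ce=cv2.connectedComponentsWithStats(m)
    for y in(30,-30):
        q=cen(f,p,y); k=[i for i in range(1,N) if np.hypot(*(ce[i]-q[:2]))<25 and st[i,4]>30]
        print(" pred",q,"obs",[(ce[i].round(1).tolist(),st[i].tolist()) for i in k])
E
python3 cap.py
```

```text
side [490.2   0.  332.2]
 pred [299.6 186.5 293.  180.   13.   13. ] obs [([300.2, 186.2], [295, 181, 11, 12, 108]), ([304.4, 199.8], [299, 194, 11, 13, 118])]
 pred [303.7 200.2 297.  193.   13.   14. ] obs [([300.2, 186.2], [295, 181, 11, 12, 108]), ([304.4, 199.8], [299, 194, 11, 13, 118])]
scene1 [549.4   0.  313.4]
 pred [368.9 200.2 362.  193.   14.   14. ] obs [([368.5, 199.4], [364, 195, 11, 10, 75]), ([351.7, 208.2], [347, 203, 11, 11, 82])]
 pred [352.  209.1 344.  202.   15.   15. ] obs [([368.5, 199.4], [364, 195, 11, 10, 75]), ([351.7, 208.2], [347, 203, 11, 11, 82])]
w2 [369.4   0.  315. ]
 pred [269.1  36.2 250.   14.   38.   45. ] obs [([268.9, 32.0], [251, 14, 36, 39, 1209])]
 pred [345.8  36.6 327.   14.   38.   45. ] obs [([345.5, 32.5], [328, 14, 36, 39, 1191])]
w0 [369.4   0.  315. ]
 pred [305.4  26.5 284.    0.   44.   54. ] obs [([306.6, 26.4], [288, 2, 40, 51, 1487])]
 pred [284.2 111.1 264.   88.   42.   47. ] obs [([285.0, 111.2], [267, 90, 39, 44, 1223])]
```

{"op": "apply_moves", "data": {
  "increments": [
    [-1,0.0212,-0.0228,-0.01,-0.652,-2.31,0],
    [-1,0.0212,-0.0228,-0.01,-0.652,-2.31,0],
    [-1,0.0212,-0.0228,-0.01,-0.652,-2.31,0],
    [-1,0.0212,-0.0228,-0.01,-0.652,-2.31,0],
    [-1,0.0212,-0.0228,-0.01,-0.652,-2.31,0]
  ]
}}

```text
time_s: 4.95
ee_pos: [521.4, 35.6, 198.9]
ee_rot: [179.9, -12.1, -15.8]
force: [0.2, 0.2, -1.2]
gripper_width: 27.2
gripper_force: 40.0
```

{"op": "apply_moves", "data": {
  "increments": [
    [-1,0,0,-0.03,0,0,0],
    [-1,0,0,-0.03,0,0,0],
    [-1,0,0,0,0,0,0],
    [-1,0,0,0,0,0,0]
  ]
}}

```text
time_s: 5.28
ee_pos: [519.6, 37.0, 138.3]
ee_rot: [179.9, -11.8, -15.8]
force: [0.9, 0.2, 0.0]
gripper_width: 26.9
gripper_force: 40.0
```

Run:
```python
from h import *
f=snap("wrist","w3")
from workcell import status
import time
e=[];
s=status.state(); print(s["ee_pos"],s["ee_rot"],s["force"],s["time_s"])
p=[515.7,133.4,np.radians(-15.77)]
g=f["color"][:,:,::-1].copy()
def poly(L,c): cv2.polylines(g,[proj(f,T(p,L)).round().astype(np.int32)],True,c,1)
poly([[58,-107,89],[58,-73,89],[66,-73,89],[66,-107,89]],(0,0,0))
poly([[-34,-111,115],[-34,-69,115],[-46,-69,115],[-46,-111,115]],(0,0,0))
for y in(-30,30):poly([[58,y-14,90],[58,y+14,90],[-34,y+14,90],[-34,y-14,90]],(0,160,0))
cv2.imwrite("pics/w3o.png",g)
```

```text
[521.14333642  37.60689383 140.11171702] [179.96702257 -12.02025559 -15.75591657] [ 0.66628806 -0.49997471 -0.35315072] 5.3333
```

View pics/w3o.png

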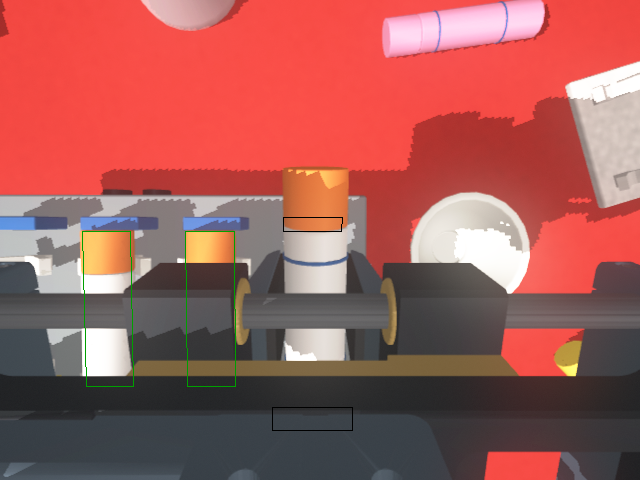

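{"op": "apply_moves", "data": {
  "increments": [
    [-1,0.0003,0.001,-0.015,0,0,0],
    [-1,0,0,-0.015,0,0,0],
    [-1,0,0,-0.01,0,0,0],
    [-1,0,0,0,0,0,0],
    [-1,0,0,0,0,0,0]
  ]
}}

```text
time_s: 5.75
ee_pos: [522.6, 39.6, 101.8]
ee_rot: [-179.9, -12.2, -15.7]
force: [0.1, 0.7, -0.1]
gripper_width: 27.1
gripper_force: 40.5
```

{"op": "apply_moves", "data": {
  "increments": [
    [-1,0,0,0,0,0,0]
  ]
}}

```text
time_s: 5.83
ee_pos: [522.5, 39.6, 101.6]
ee_rot: [-179.9, -12.2, -15.7]
force: [0.4, -0.4, 0.4]
gripper_width: 26.9
gripper_force: 41.0
```

{"op": "apply_moves", "data": {
  "increments": [
    [-1,-0.0048,0.00136,0,0,0,0],
    [-1,-0.0048,0.00136,0,0,0,0],
    [-1,-0.0038,0.0011,0,0,0,0],
    [-1,0,0,0,0,0,0]
  ]
}}

```text
time_s: 6.17
ee_pos: [506.5, 43.3, 100.0]
ee_rot: [179.9, -12.0, -15.6]
force: [0.3, -2.6, 3.3]
gripper_width: 27.5
gripper_force: 40.0
```

{"op": "apply_moves", "data": {
  "increments": [
    [-1,-0.0029,0.0008,0,0,0,0],
    [-1,-0.0029,0.0008,0,0,0,0],
    [-1,0,0,0,0,0,0]
  ]
}}

```text
time_s: 6.42
ee_pos: [501.9, 45.1, 99.9]
ee_rot: [180.0, -12.1, -15.7]
force: [2.2, -3.0, 2.8]
gripper_width: 27.3
gripper_force: 40.0
```

{"op": "apply_moves", "data": {
  "increments": [
    [-1,-0.0029,0.0008,0,0,0,0],
    [-1,-0.0029,0.0008,0,0,0,0],
    [-1,0,0,0,0,0,0]
  ]
}}

```text
time_s: 6.67
ee_pos: [496.7, 46.7, 99.9]
ee_rot: [-180.0, -12.1, -15.7]
force: [5.3, -3.2, 2.0]
gripper_width: 27.2
gripper_force: 40.0
```

{"op": "apply_moves", "data": {
  "increments": [
    [-1,-0.0031,0.0003,0.0007,0,0,0],
    [-1,-0.0029,0.0006,0,0,0,0],
    [-1,0,0,0,0,0,0],
    [-1,0,0,0,0,0,0]
  ]
}}

```text
time_s: 7.0
ee_pos: [491.7, 47.9, 100.6]
ee_rot: [-179.9, -12.2, -15.7]
force: [6.2, -2.4, -1.3]
gripper_width: 27.6
gripper_force: 40.0
```

{"op": "apply_moves", "data": {
  "increments": [
    [-1,-0.0019,0.0005,0,0,0,0],
    [-1,0,0,0,0,0,0],
    [-1,0,0,0,0,0,0]
  ]
}}

```text
time_s: 7.25
ee_pos: [490.1, 48.4, 100.7]
ee_rot: [-179.9, -12.2, -15.7]
force: [6.4, -2.6, -0.8]
gripper_width: 27.4
gripper_force: 40.0
```

{"op": "apply_moves", "data": {
  "increments": [
    [-1,-0.0014,0.0004,0,0,0,0],
    [-1,0,0,0,0,0,0],
    [-1,0,0,0,0,0,0]
  ]
}}

```text
time_s: 7.5
ee_pos: [488.9, 48.7, 100.7]
ee_rot: [-179.9, -12.3, -15.7]
force: [6.1, -1.5, -3.5]
gripper_width: 27.5
gripper_force: 40.0
```

{"op": "apply_moves", "data": {
  "increments": [
    [-1,-0.001,0.0003,0,0,0,0],
    [-1,0,0,0,0,0,0],
    [-1,0,0,0,0,0,0]
  ]
}}

```text
time_s: 7.75
ee_pos: [488.0, 49.0, 100.7]
ee_rot: [-179.9, -12.3, -15.7]
force: [7.7, -2.8, -1.7]
gripper_width: 27.2
gripper_force: 40.0
```

{"op": "apply_moves", "data": {
  "increments": [
    [-1,-0.0002,-0.0001,-0.0033,0.815,2.89,0],
    [-1,-0.0002,-0.0001,-0.0033,0.815,2.89,0],
    [-1,0,0,0,0,0,0]
  ]
}}

```text
time_s: 8.0
ee_pos: [489.5, 48.5, 94.1]
ee_rot: [-179.9, -6.3, -15.7]
force: [7.0, -2.3, -1.1]
gripper_width: 27.5
gripper_force: 40.0
```

{"op": "apply_moves", "data": {
  "increments": [
    [-1,-0.0002,-0.0001,-0.0033,0.815,2.89,0],
    [-1,-0.0002,-0.0001,-0.0033,0.815,2.89,0],
    [-1,0,0,0,0,0,0]
  ]
}}

```text
time_s: 8.25
ee_pos: [488.9, 47.4, 88.6]
ee_rot: [-180.0, -0.3, -15.7]
force: [4.7, -5.9, 9.6]
gripper_width: 27.1
gripper_force: 40.0
```

{"op": "apply_moves", "data": {
  "increments": [
    [-1,-0.0003,-0.001,0,0,0,0],
    [-1,0,0,0,0,0,0],
    [-1,0,0,0,0,0,0]
  ]
}}

```text
time_s: 8.5
ee_pos: [488.9, 47.4, 88.7]
ee_rot: [-179.8, -0.5, -15.7]
force: [6.9, -3.7, 5.6]
gripper_width: 27.2
gripper_force: 40.0
```

Run:
```python
from h import *
f=snap("wrist","w4")
from workcell import status
s=status.state(); print(s["ee_pos"],s["ee_rot"],s["force"],s["torque"],s["time_s"])
a=cv2.resize(f["color"][150:290,60:400,::-1],(800,329),interpolation=cv2.INTER_CUBIC)
sd=snap("side","side4")
b=cv2.resize(sd["color"][160:260,225:425,::-1],(540,270),interpolation=cv2.INTER_CUBIC)
b=np.hstack([b,np.zeros((270,260,3),np.uint8)])
cv2.imwrite("pics/w4c.png",np.vstack([a,b]))
```

```text
[488.8885357   47.33885952  88.67455798] [-179.83097667   -0.51464667  -15.73897156] [ 7.24114987 -2.96285124  5.60022301] [-0.49902128 -1.01805956 -0.18473035] 8.55
```

View pics/w4c.png

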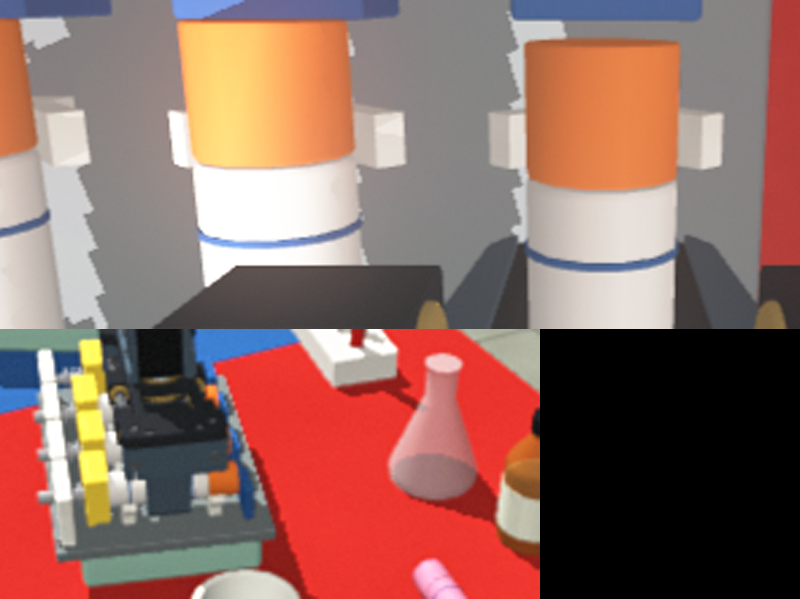

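{"op": "apply_moves", "data": {
  "increments": [
    [-1,-0.0002,-0.0008,0,0,0,0],
    [-1,0,0,-0.001,0,0,0],
    [-1,0,0,0,0,0,0]
  ]
}}

```text
time_s: 8.85
ee_pos: [488.9, 47.1, 88.4]
ee_rot: [-179.8, -0.5, -15.8]
force: [6.4, -1.0, 10.3]
gripper_width: 27.2
gripper_force: 40.0
```

{"op": "apply_moves", "data": {
  "increments": [
    [-1,0.0019,-0.00055,0,0,0,0],
    [-1,0.0019,-0.00055,0,0,0,0],
    [-1,0,0,0,0,0,0]
  ]
}}

```text
time_s: 9.1
ee_pos: [489.3, 46.5, 87.9]
ee_rot: [-179.8, -0.1, -15.8]
force: [-1.0, 1.2, 14.6]
gripper_width: 27.3
gripper_force: 40.0
```

{"op": "apply_moves", "data": {
  "increments": [
    [-1,0,0,0.001,0,0,0],
    [-1,0,0,0.0005,0,0,0],
    [-1,0,0,0,0,0,0]
  ]
}}

```text
time_s: 9.35
ee_pos: [490.5, 46.2, 88.1]
ee_rot: [-179.8, -0.3, -15.7]
force: [5.9, -0.4, 1.3]
gripper_width: 27.4
gripper_force: 40.0
```

Run:
```python
from h import *
f=snap("wrist","w5")
from workcell import status
s=status.state(); print(s["ee_pos"],s["ee_rot"],s["force"],s["time_s"])
cv2.imwrite("pics/w5c.png",cv2.resize(f["color"][150:290,60:400,::-1],(800,329),interpolation=cv2.INTER_CUBIC))
for n in("w4","w5"):
    h=cv2.cvtColor(np.load(n+".npz")["color"],cv2.COLOR_RGB2HSV).astype(int)
    o=(h[...,0]>5)&(h[...,0]<18)&(h[...,1]>150); b=(h[...,0]>105)&(h[...,0]<125)&(h[...,1]>110)
    for x0,x1 in((130,215),(270,360)):
        print(n,"cap rows",np.flatnonzero(o[150:250,x0+15:x1-15].sum(1)>10)[[0,-1]]+150,"cols",np.flatnonzero(o[190:225,x0:x1].any(0))[[0,-1]]+x0)
```

```text
[490.55785342  46.17221953  88.10100351] [-179.83472796   -0.26052152  -15.74801348] [ 6.67405759 -0.13496816  1.802717  ] 9.4
w4 cap rows [159 217] cols [176 209]
w4 cap rows [167 229] cols [284 347]
w5 cap rows [164 223] cols [137 207]
w5 cap rows [167 229] cols [284 347]
```

{"op": "apply_moves", "data": {
  "increments": [
    [-0.1,0,0,0,0,0,0],
    [-0.1,0,0,0,0,0,0],
    [-0.1,0,0,0,0,0,0],
    [-0.1,0,0,0,0,0,0]
  ]
}}

```text
time_s: 9.73
ee_pos: [486.9, 45.5, 86.9]
ee_rot: [180.0, 0.2, -15.7]
force: [-0.7, 0.3, 0.5]
gripper_width: 41.5
gripper_force: 0.0
```

{"op": "apply_moves", "data": {
  "increments": [
    [-0.1,0,0,0.02,0,0,0],
    [-0.1,0,0,0.03,0,0,0],
    [-0.1,0,0,0.03,0,0,0],
    [-0.1,0,0,0.03,0,0,0],
    [-0.1,0,0,0.03,0,0,0]
  ]
}}

```text
time_s: 10.15
ee_pos: [487.1, 45.5, 228.5]
ee_rot: [180.0, 0.1, -15.7]
force: [0.1, 1.2, 0.2]
gripper_width: 41.2
gripper_force: 0.0
```

{"op": "apply_moves", "data": {
  "increments": [
    [-0.1,0.0062,-0.0317,-0.005,0,0,1.728],
    [-0.1,0.0062,-0.0317,-0.005,0,0,1.728],
    [-0.1,0.0062,-0.0317,-0.005,0,0,1.728],
    [-0.1,0.0062,-0.0317,-0.005,0,0,1.728],
    [-0.1,0.0062,-0.0317,-0.005,0,0,1.728]
  ]
}}

```text
time_s: 10.57
ee_pos: [518.5, -114.2, 202.0]
ee_rot: [-180.0, 0.1, -6.9]
force: [0.9, 0.0, 0.2]
gripper_width: 41.2
gripper_force: 0.0
```

{"op": "apply_moves", "data": {
  "increments": [
    [-0.1,0.0062,-0.0317,-0.005,0,0,1.728],
    [-0.1,0.0062,-0.0317,-0.005,0,0,1.728],
    [-0.1,0.0062,-0.0317,-0.005,0,0,1.728],
    [-0.1,0.0062,-0.0317,-0.005,0,0,1.728],
    [-0.1,0.0062,-0.0317,-0.005,0,0,1.728]
  ]
}}

```text
time_s: 10.98
ee_pos: [549.6, -272.8, 176.7]
ee_rot: [-179.9, 0.1, 1.7]
force: [0.6, 0.1, 0.2]
gripper_width: 41.1
gripper_force: 0.0
```

{"op": "apply_moves", "data": {
  "increments": [
    [-0.1,0,0,-0.035,0,0,0],
    [-0.1,0,0,-0.035,0,0,0],
    [-0.1,0,0,0,0,0,0],
    [-0.1,0,0,0,0,0,0]
  ]
}}

```text
time_s: 11.32
ee_pos: [548.5, -270.8, 105.7]
ee_rot: [-179.8, 0.3, 1.6]
force: [0.7, 0.5, 0.4]
gripper_width: 41.1
gripper_force: 0.0
```

Run:
```python
from h import *
from h import _b
CAP=np.array([[x,14*np.cos(b),14*np.sin(b)] for x in (34,58) for b in _b])
from workcell import status
p=[515.7,133.4,np.radians(-15.77)]
for n in("side","scene"):
    f=snap(n,n+"6")
    h=cv2.cvtColor(f["color"],cv2.COLOR_RGB2HSV).astype(int); m=((h[...,0]>4)&(h[...,0]<18)&(h[...,1]>140)&(h[...,2]>90)).astype(np.uint8)
    N,l,st,ce=cv2.connectedComponentsWithStats(m)
    for y in(30,-30,-90):
        H=cv2.convexHull(proj(f,T(p,CAP+[0,y,90])).astype(np.float32)); M=cv2.moments(H); q=np.array([M["m10"]/M["m00"],M["m01"]/M["m00"]])
        k=[i for i in range(1,N) if np.hypot(*(ce[i]-q))<8 and st[i,4]>30]
        print(n,y,"pred",q.round(1),"obs",[(ce[i].round(1).tolist(),st[i,2:].tolist()) for i in k])
s=status.state();print(s["ee_pos"],s["ee_rot"],s["time_s"])
```

```text
side 30 pred [299.6 186.3] obs [([300.3, 186.3], [11, 12, 107])]
side -30 pred [303.8 200. ] obs [([304.5, 199.9], [11, 13, 117])]
side -90 pred [308.4 214.8] obs [([308.9, 214.8], [12, 13, 130])]
scene 30 pred [369.1 200.1] obs [([368.5, 199.4], [11, 10, 75])]
scene -30 pred [352.3 209. ] obs [([351.8, 208.2], [11, 11, 83])]
scene -90 pred [334.7 218.3] obs [([334.2, 217.3], [12, 11, 87])]
[ 551.07746125 -271.70751894  109.28554165] [ 1.79929620e+02 -1.14233201e-01  1.62618542e+00] 11.4167
```

Holder 0 is seated, with the same image residuals as the tubes seated at the start. Now I'll grasp the second spare.

{"op": "apply_moves", "data": {
  "increments": [
    [-0.1,0,0,-0.03,0,0,0],
    [-0.1,0,0,-0.026,0,0,0],
    [-0.1,0,0,-0.02,0,0,0],
    [-0.1,0,0,0,0,0,0],
    [-1,0,0,0,0,0,0]
  ],
  "newtons": 40
}}

```text
time_s: 11.83
ee_pos: [551.0, -271.6, 33.1]
ee_rot: [179.9, -0.1, 1.6]
force: [0.0, -0.4, 1.2]
gripper_width: 36.9
gripper_force: 0.0
```

{"op": "apply_moves", "data": {
  "increments": [
    [-1,0,0,0,0,0,0],
    [-1,0,0,0,0,0,0],
    [-1,0,0,0,0,0,0],
    [-1,0,0,0,0,0,0]
  ]
}}

```text
time_s: 12.17
ee_pos: [551.9, -272.0, 34.2]
ee_rot: [179.9, -0.3, 1.6]
force: [0.5, 2.0, 6.7]
gripper_width: 27.3
gripper_force: 40.0
```

{"op": "apply_moves", "data": {
  "increments": [
    [-1,0,0,0.01,0,0,0],
    [-1,0,0,0.02,0,0,0],
    [-1,0,0,0.03,0,0,0],
    [-1,0,0,0.03,0,0,0],
    [-1,0,0,0.01,0,0,0]
  ]
}}

```text
time_s: 12.58
ee_pos: [552.3, -272.9, 137.2]
ee_rot: [179.7, -0.4, 1.6]
force: [-0.3, -0.4, -0.0]
gripper_width: 27.3
gripper_force: 40.0
```

{"op": "apply_moves", "data": {
  "increments": [
    [-1,0.0013,0.0322,0.015,0,0,-1.728],
    [-1,0.0013,0.0322,0.015,0,0,-1.728],
    [-1,0.0013,0.0322,0.015,0,0,-1.728],
    [-1,0.0013,0.0322,0.015,0,0,-1.728],
    [-1,0.0013,0.0322,0.015,0,0,-1.728]
  ]
}}

```text
time_s: 13.0
ee_pos: [556.0, -109.3, 207.4]
ee_rot: [180.0, 0.0, -7.1]
force: [0.3, -0.5, -0.1]
gripper_width: 27.2
gripper_force: 40.0
```

{"op": "apply_moves", "data": {
  "increments": [
    [-1,0.0013,0.0322,0,0,0,-1.728],
    [-1,0.0013,0.0322,0,0,0,-1.728],
    [-1,0.0013,0.0322,0,0,0,-1.728],
    [-1,0.0013,0.0322,0,0,0,-1.728],
    [-1,0.0013,0.0322,0,0,0,-1.728]
  ]
}}

```text
time_s: 13.42
ee_pos: [562.6, 51.8, 206.7]
ee_rot: [180.0, 0.0, -15.8]
force: [0.5, -0.6, -0.4]
gripper_width: 27.6
gripper_force: 40.0
```

{"op": "apply_moves", "data": {
  "increments": [
    [-1,0.0013,0.0322,0,-0.652,-2.31,0],
    [-1,0.0013,0.0322,0,-0.652,-2.31,0],
    [-1,0.0013,0.0322,0,-0.652,-2.31,0],
    [-1,0.0013,0.0322,0,-0.652,-2.31,0],
    [-1,0.0013,0.0322,0,-0.652,-2.31,0]
  ]
}}

```text
time_s: 13.83
ee_pos: [569.2, 212.7, 206.8]
ee_rot: [180.0, -12.1, -15.7]
force: [0.7, -0.6, -0.8]
gripper_width: 27.3
gripper_force: 40.0
```

{"op": "apply_moves", "data": {
  "increments": [
    [-1,0,0,-0.033,0,0,0],
    [-1,0,0,-0.033,0,0,0],
    [-1,0,0,0,0,0,0],
    [-1,0,0,0,0,0,0]
  ]
}}

```text
time_s: 14.17
ee_pos: [568.4, 210.9, 139.3]
ee_rot: [179.8, -11.8, -15.6]
force: [-0.0, 0.5, 0.2]
gripper_width: 27.1
gripper_force: 40.0
```

Run:
```python
from h import *
f=snap("wrist","w7"); f3=np.load("w3.npz")
from workcell import status
s=status.state(); print(s["ee_pos"],s["ee_rot"],s["force"],s["time_s"])
for n,g in(("w3",f3),("w7",f)):
    h=cv2.cvtColor(g["color"],cv2.COLOR_RGB2HSV).astype(int); o=(h[...,0]>5)&(h[...,0]<18)&(h[...,1]>150)
    print(n,"cap rows",np.flatnonzero(o[150:250,290:340].sum(1)>10)[[0,-1]]+150,"cols",np.flatnonzero(o[190:225,270:360].any(0))[[0,-1]]+270)
```

```text
[570.07842678 211.25167282 141.32333498] [179.97755265 -12.02126921 -15.68985514] [ 1.16109395 -0.09906241  0.39579965] 14.2167
w3 cap rows [167 230] cols [283 348]
w7 cap rows [169 232] cols [283 348]
```

{"op": "apply_moves", "data": {
  "increments": [
    [-1,-0.0003,-0.0005,-0.015,0,0,0],
    [-1,0,0,-0.015,0,0,0],
    [-1,0,0,-0.0103,0,0,0],
    [-1,0,0,0,0,0,0],
    [-1,0,0,0,0,0,0]
  ]
}}

```text
time_s: 14.63
ee_pos: [570.7, 210.9, 102.0]
ee_rot: [-179.9, -12.1, -15.7]
force: [0.1, -0.3, 0.0]
gripper_width: 27.7
gripper_force: 40.1
```

{"op": "apply_moves", "data": {
  "increments": [
    [-1,-0.0048,0.00136,0,0,0,0],
    [-1,-0.0048,0.00136,0,0,0,0],
    [-1,-0.0038,0.0011,0,0,0,0],
    [-1,0,0,0,0,0,0]
  ]
}}

```text
time_s: 14.97
ee_pos: [555.6, 214.9, 100.8]
ee_rot: [180.0, -12.1, -15.6]
force: [1.7, -1.8, 0.3]
gripper_width: 27.6
gripper_force: 40.0
```

{"op": "apply_moves", "data": {
  "increments": [
    [-1,-0.0029,0.0008,0,0,0,0],
    [-1,-0.0029,0.0008,0,0,0,0],
    [-1,-0.0029,0.0008,0,0,0,0],
    [-1,0,0,0,0,0,0]
  ]
}}

```text
time_s: 15.3
ee_pos: [547.6, 217.3, 100.7]
ee_rot: [-180.0, -12.1, -15.6]
force: [4.1, -2.5, 1.0]
gripper_width: 27.4
gripper_force: 40.0
```

{"op": "apply_moves", "data": {
  "increments": [
    [-1,-0.003,0.0004,0,0,0,0],
    [-1,-0.0029,0.0008,0,0,0,0],
    [-1,-0.0029,0.0008,0,0,0,0],
    [-1,0,0,0,0,0,0]
  ]
}}

```text
time_s: 15.63
ee_pos: [539.8, 219.5, 101.0]
ee_rot: [-179.9, -12.2, -15.6]
force: [6.7, -2.5, -0.6]
gripper_width: 27.3
gripper_force: 40.0
```

{"op": "apply_moves", "data": {
  "increments": [
    [-1,-0.0024,0.0007,0,0,0,0],
    [-1,-0.0014,0.0004,0,0,0,0],
    [-1,0,0,0,0,0,0],
    [-1,0,0,0,0,0,0]
  ]
}}

```text
time_s: 15.97
ee_pos: [537.2, 220.3, 101.2]
ee_rot: [-179.9, -12.3, -15.6]
force: [8.9, -3.7, -1.2]
gripper_width: 27.3
gripper_force: 40.0
```

{"op": "apply_moves", "data": {
  "increments": [
    [-1,-0.0003,-0.0002,-0.0033,0.815,2.89,0],
    [-1,-0.0003,-0.0002,-0.0033,0.815,2.89,0],
    [-1,0,0,0,0,0,0]
  ]
}}

```text
time_s: 16.22
ee_pos: [538.0, 219.9, 94.3]
ee_rot: [-179.8, -6.2, -15.7]
force: [7.3, -2.2, 0.4]
gripper_width: 27.2
gripper_force: 40.0
```

{"op": "apply_moves", "data": {
  "increments": [
    [-1,-0.0003,-0.0002,-0.0033,0.815,2.89,0],
    [-1,-0.0003,-0.0002,-0.0033,0.815,2.89,0],
    [-1,0,0,0,0,0,0]
  ]
}}

```text
time_s: 16.47
ee_pos: [536.9, 220.1, 88.2]
ee_rot: [-179.8, -0.1, -15.8]
force: [4.9, 1.0, 3.6]
gripper_width: 27.1
gripper_force: 40.0
```

Run:
```python
from h import *
f=snap("wrist","w8")
from workcell import status
s=status.state(); print(s["ee_pos"],s["ee_rot"],s["force"],s["time_s"])
cv2.imwrite("pics/w8c.png",cv2.resize(f["color"][130:290,230:570,::-1],(800,376),interpolation=cv2.INTER_CUBIC))
```

```text
[536.86691794 220.07837966  88.25691121] [-179.77574425   -0.26469342  -15.75811719] [ 5.72240085 -1.07217702  1.95811123] 16.5167
```

View pics/w8c.png

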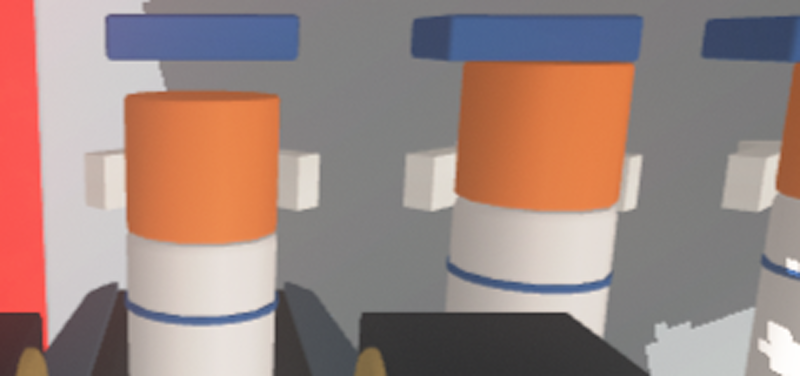

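{"op": "apply_moves", "data": {
  "increments": [
    [-1,0.0017,-0.0005,0.0003,0,0,0],
    [-1,0.0017,-0.0005,0,0,0,0],
    [-1,0,0,0,0,0,0],
    [-1,0,0,0,0,0,0]
  ]
}}

```text
time_s: 16.85
ee_pos: [539.0, 219.4, 88.3]
ee_rot: [-179.8, -0.2, -15.7]
force: [7.0, 1.4, 1.4]
gripper_width: 26.8
gripper_force: 40.0
```

{"op": "apply_moves", "data": {
  "increments": [
    [-1,0.0013,-0.0004,0,0,0,0],
    [-1,0,0,0,0,0,0],
    [-0.1,0,0,0,0,0,0],
    [-0.1,0,0,0,0,0,0],
    [-0.1,0,0,0,0,0,0]
  ]
}}

```text
time_s: 17.27
ee_pos: [536.2, 217.5, 86.4]
ee_rot: [179.8, 0.2, -15.7]
force: [0.2, -0.8, 0.4]
gripper_width: 40.7
gripper_force: 0.0
```

{"op": "apply_moves", "data": {
  "increments": [
    [-0.1,0,0,0,0,0,0],
    [-0.1,0,0,0.02,0,0,0],
    [-0.1,0,0,0.03,0,0,0],
    [-0.1,0,0,0.03,0,0,0],
    [-0.1,0,0,0.03,0,0,0]
  ]
}}

```text
time_s: 17.68
ee_pos: [537.0, 217.7, 197.9]
ee_rot: [179.9, 0.2, -15.7]
force: [-0.1, -0.3, -0.2]
gripper_width: 41.2
gripper_force: 0.0
```

{"op": "apply_moves", "data": {
  "increments": [
    [-0.1,-0.025,-0.018,0.01,0,0,0],
    [-0.1,-0.025,-0.018,0.01,0,0,0],
    [-0.1,-0.025,-0.018,0.01,0,0,0],
    [-0.1,-0.025,-0.018,0.01,0,0,0],
    [-0.1,-0.025,-0.018,0.01,0,0,0]
  ]
}}

```text
time_s: 18.1
ee_pos: [410.9, 127.1, 247.2]
ee_rot: [179.9, 0.1, -15.7]
force: [0.5, -0.2, 0.0]
gripper_width: 41.2
gripper_force: 0.0
```

{"op": "apply_moves", "data": {
  "increments": [
    [-0.1,0,0,0,0,0,0],
    [-0.1,0,0,0,0,0,0],
    [-0.1,0,0,0,0,0,0]
  ]
}}

```text
time_s: 18.35
ee_pos: [413.2, 128.2, 247.3]
ee_rot: [-180.0, 0.0, -15.7]
force: [-0.4, 0.6, -0.2]
gripper_width: 40.8
gripper_force: 0.0
```

Run:
```python
from h import *
from h import _b
CAP=np.array([[x,14*np.cos(b),14*np.sin(b)] for x in (34,58) for b in _b])
p=[515.7,133.4,np.radians(-15.77)]
for n in("side","scene","wrist"):
    f=snap(n,n+"9")
    h=cv2.cvtColor(f["color"],cv2.COLOR_RGB2HSV).astype(int); m=((h[...,0]>4)&(h[...,0]<18)&(h[...,1]>140)&(h[...,2]>90)).astype(np.uint8)
    N,l,st,ce=cv2.connectedComponentsWithStats(m)
    for y in(90,30,-30,-90):
        H=cv2.convexHull(proj(f,T(p,CAP+[0,y,90])).astype(np.float32)); M=cv2.moments(H); q=np.array([M["m10"]/M["m00"],M["m01"]/M["m00"]])
        k=[i for i in range(1,N) if np.hypot(*(ce[i]-q))<12 and st[i,4]>30]
        print(n,y,"pred",q.round(1),"obs",[(ce[i].round(1).tolist(),st[i,2:].tolist()) for i in k])
```

```text
side 90 pred [295.8 173.7] obs [([296.4, 173.8], [10, 11, 99])]
side 30 pred [299.6 186.3] obs [([300.2, 186.3], [11, 12, 109])]
side -30 pred [303.8 200. ] obs [([304.4, 199.8], [11, 13, 118])]
side -90 pred [308.4 214.8] obs [([308.9, 214.8], [12, 13, 131])]
scene 90 pred [385.4 191.5] obs [([385.1, 190.6], [12, 11, 80])]
scene 30 pred [369.1 200.1] obs [([368.7, 199.2], [11, 11, 80])]
scene -30 pred [352.3 209. ] obs [([351.8, 208.1], [12, 11, 84])]
scene -90 pred [334.7 218.3] obs [([334.3, 217.3], [12, 11, 88])]
wrist 90 pred [157.1  41.3] obs [([157.0, 37.7], [41, 40, 1321])]
wrist 30 pred [234.7  41.4] obs [([235.1, 37.8], [37, 39, 1262])]
wrist -30 pred [312.5  41.6] obs [([313.1, 38.2], [35, 38, 1222])]
wrist -90 pred [390.3  41.7] obs [([391.1, 38.7], [37, 39, 1256])]
```

View pics/wrist9.png

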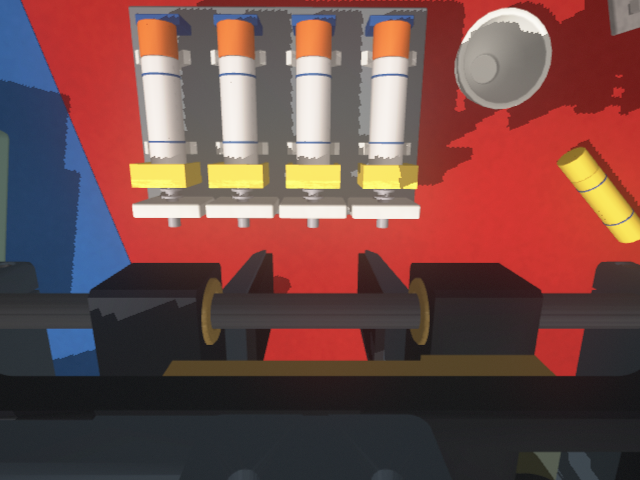

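The wrist picture shows all four tubes seated alike. Their caps are at the stops, at columns 157, 235, 313 and 391, row 38, and the cups are aligned at row 175. I'll hand in.

```bash
python3 -c "
from workcell import env
print(env.job_done())"
```

```text
the job is handed in; nothing more can be done
None
```

I fitted spare tubes into the two empty holders (0 and 3) and handed the job in at about 18.5 s. The last camera checks showed all four tubes seated alike with caps at the stops; I took no final picture of the stand, and the hand-in returned no verdict.

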